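Lay a chromatography column on its inclined rest

ROBOT

A 6-joint arm with a two-finger parallel gripper is mounted at the origin on a cart in front of the work surface, level with it; the furniture and walls round the work are solid. World frame = base frame: x ahead of the robot, y to its left, z up, the work surface at z = 0. Lengths are in m, angles in rad, forces in N, time in s.
With the tool pointing down it reaches from about 0.3 to 0.75 m from the base axis. Payload 8.5 kg.
Tool frame: the origin (TCP) lies midway between the tips of the shut fingers; the grasp point (between the pads) lies 19 mm behind it (bot.hold_point_z is the distance from the TCP to the grasp point, in m); x points along the fingers, y is the direction in which the jaws open and shut, and the axes are right-handed (so a half turn about x gives the same grasp; the last joint's range is limited). The gripper opens to 85 mm and grips with 20 to 120 N. Pads are 22 mm wide; open, the fingers measure 114 mm over their backs; the gripper's body (76 mm by 85 mm) begins 54 mm behind the grasp point. The pads swing forward as they close: fully open they stand 13 mm farther back than shut.
Start: joints at [-1.317, 0.381, 1.297, -0, 1.464, -0.215], TCP at [0.248, -0.491, 0.231] pointing down, gripper open.
Joint ranges: [-3.11, 3.11], [-0.89, 2.33], [0.22, 2.48], [-1.42, 4.56], [0.17, 2.85], [-2.88, 2.88]. Speed limits (rad/s): [2.39, 2.39, 3.14, 3.14, 3.14, 3.14].

INTERFACE

Orientations are given as a rotation vector (axis times angle).
In Python, from rig import telemetry, viewer, bot gives the robot as it stands.
- The arm moves only by the tool play_rows, never from a script. Its argument "plan" is a list of rows, each an object of numbers: "tx", "ty", "tz": the shift along the world's x, y, z in cm; "spin": the turn about the world's z in degrees; "jaw": the finger opening in cm, from 0 to 8.54. In form: [{"tx": .., "ty": .., "tz": .., "spin": .., "jaw": ..}, ...]. A call has 1 to 8 rows; each row shifts and turns the commanded pose from where the row before left it; what a row does not reach is not made up. A row lasts 1/12 s, in which the tool goes at most 41.7 mm and 7.16 degrees, less where a joint would pass 70% of its speed; a pose out of reach is approached as far as the arm can. A call with a gripper value outside its range is refused whole. The fingers move at their own pace and stop on an object; "grip_force" is the grip in N (left out, the last holds). Time passes only in rows, so rows that do not move let the fingers close. It gives the time, the measured TCP pose, the force and the opening at its end, in the units of the state.
- telemetry.sense(): the state, without advancing time (a new reading comes with each control period).
- viewer.get_image(name): name is "scene" or "side" or "wrist"; returns the picture (480x640x3 uint8, red, green, blue); there is no depth.
- viewer.get_calibration(name): a dict with "K" (3x3 intrinsics, pixels), "world_to_cam" (4x4, takes a point from world to camera coordinates). Camera axes: x right, y down, z forward; pixel columns grow to the right and rows downward; lengths in m; the calibration is good to about 2 mm. A picture is of the moment at which its call begins: read the wrist's pose just before it. get_calibration takes no time and is no camera call; for the wrist camera it gives the pose at the moment of the call.
- bot.job_done(): hands the job in, once; it reports no verdict.
The state is a dict: "time_s": time; "joint_pos": joint angles; "joint_velocities": joint speeds; "effort": joint torques, N m; "tool_pos": TCP position; "orientation": TCP orientation; "force": force on the tool from outside, world axes, zero at the start; "torque": the same for the moment, N m; "width": finger opening in m.
Only numpy, scipy, OpenCV 4.12 (cv2) and the standard library are available. Lean on these libraries where they do the work, as an engineer would, in place of code of your own. Each camera call takes 0.05 s, during which the arm holds its last target. There are 200 camera calls.

TASK

The steel column is stored in the grey block, where only one end nut can be reached: take it out by that nut, lay it flat on the free worktop and let go. Then take it again by the middle of its tube and gently set it on the sloping rest, so that the tube lies in both white V-notches with an end nut between the blue guards at either end. Leave the jar, the timer, the tape roll and the wash bottle where they stand.

Things in the scene. Friction and masses are not known exactly. Their poses are not given: they have to be found in the camera images.
- column: steel column: tube of 9.6 mm diameter along its own y axis, y = -51 to 51 mm, a nut at each end (y = 51 to 69 mm, 22 wide, 19 high), thin fittings to +-85 mm. Origin mid-length at the underside of the nuts, 10 mm below the tube's axis. Ends alike: either way round is right. About 0.11 kg, balanced in the middle
- column_mid (a point): the middle of the column's tube, on its axis (axes as column)
- block: grey storage block, fixed: x = -47 to 85 mm, 56 mm wide (y), 32 mm high; origin on the worktop below the stored column's middle. Column level in a channel along x, open above, 14 mm wide (28 at the far nut), tube axis 20 mm over the worktop, too deep to grip the tube. The nut on the -x side stands free outside, x = -51 to -69 mm. Lift straight up
- cradle: holder of the sloping rest, fixed over a 150 x 64 mm foot, 10 mm high. Origin: where the middle of the tube's axis belongs, 75 mm above the worktop. x runs along the column, climbing at 0.30 rad (+x end high); y is level; z square to the slope. From x = -36 to 36 mm nothing is beside the tube nor within 34 mm under its axis
- notch_low (a point): lower white V-notch (x = -40 mm of the cradle): the point of the tube's axis when seated. 8 mm thick along x, 45 degree sides, mouth 30 mm wide, prongs up to 9 mm above this point
- notch_high (a point): upper white V-notch, the same at x = +40 mm of the cradle. Once in both notches the column can slip about 9 mm along x either way until a nut meets a notch
- guard_low (a point): centre between the two blue guard plates of the lower end (x = -62 mm of the cradle); plates 26 mm long along x, at y = 17 to 21 mm on both sides, up to 17 mm above the tube's axis, open at the ends and above
- guard_high (a point): the same at the upper end (x = +62 mm of the cradle); its top corner, 115 mm above the worktop, is the highest point of the rest
- jar: bystander: upright jar with black cap, 42 mm diameter, 57 mm high; origin at the centre of its underside
- timer: bystander: white bench timer, 66 x 66 x 19 mm; origin at the centre of its underside
- tape: bystander: green tape roll lying flat, 64 mm diameter, 18 mm high; origin at the centre of its underside
- bottle: bystander: white wash bottle with a red spout, 203 mm high, body 58 mm in diameter whose axis is at y = +24 mm of its own frame; origin on the worktop
- source_front (a point): foremost point of the big blue-green instrument on the right (its round glazed chamber and foot), fixed; this part stands out over the worktop to about 140 mm either side (y) of here and is over 300 mm high. The arm starts to the right of it: swing past close to the base, not over the worktop
- stack_front (a point): point on the front face of the tall fixed instrument stack at the left rear; the worktop from y = 0.28 m leftwards is free only in front of this x. The white lines hanging before it, further left, are to be kept away from

How it is judged:
On the way:
1. the column lies flat on the worktop, clear of the block, at rest and let go (height (world z) of column_mid below 0.014 m and angle between column's own y axis and vertical between 1.5 and 1.64 rad and contact force between the fingers and column below 0.05 N and contact force between column and block below 0.05 N and contact force between column and anything else above 0.3 N and linear speed of column below 0.02 m/s), for 0.2 s.
At the end, for the whole second after the job is handed in: The column rests, let go and still, in both V-notches: middle of its tube within 13 mm along, 4 mm across and 4 mm in height of the cradle's origin, axis within 0.07 rad of the cradle's x, either way round; jar, timer, tape roll and bottle within 20 mm of where they stood (x of column_mid in the frame of cradle between -0.013 and 0.013 m and y of column_mid in the frame of cradle between -0.004 and 0.004 m and z of column_mid in the frame of cradle between -0.004 and 0.004 m and angle between the y axis of column and the x axis of cradle, either way round below 0.07 rad and linear speed of column below 0.02 m/s and angular speed of column below 0.2 rad/s and contact force between the fingers and column below 0.05 N and distance of each of jar, timer, tape, bottle from where it was at the start of the episode below 0.02 m); the robot touches nothing.
It fails at once if jar, timer, tape roll or wash bottle pushed more than 20 mm or tipped (distance of any of jar, timer, tape, bottle from where it was at the start of the episode above 0.02 m or angle between any of jar, timer, tape, bottle's own z axis and vertical above 0.3 rad).
It fails at once if the column banged onto the rest (over 40 N) (contact force between column and cradle above 40 N).
It also fails if it takes over 64 s, if anything falls off the work surface, if the arm or the gripper's body presses on something with over 40 N, if the wrist force passes 120 N, or if a joint passes its speed limit or range.

## Working session

There is one attempt and no reset: what is moved stays moved. The work goes in short steps, Python scripts to look and compute and a tool call to move; the robot and the scene stay as the last step left them, time stands still between calls to the robot, and variables do not carry over. Pictures are saved under pics/ and viewed, about 8 in all and at most 12, crops included, and the job is handed in when it is done.

Besides the shell and the picture viewer there is one more tool, called after "Request:" in YAML: its name, and indented under it one key for each argument. play_rows: Moves the arm, as the interface text tells. Its arguments: {"type":"object","properties":{"plan":{"type":"array"},"grip_force":{"type":"number"}},"required":["plan"]}

```bash
ls; mkdir -p pics
python3 - <<'E'
from rig import telemetry, viewer, bot
import cv2, numpy as np
for n in ("scene","side"):
    im=viewer.get_image(n); c=viewer.get_calibration(n)
    cv2.imwrite(f"pics/{n}0.png",im[:,:,::-1])
    W=np.array(c["world_to_cam"]);print(n,np.array(c["K"]).round(1).tolist(),W.round(3).tolist(),(-W[:3,:3].T@W[:3,3]).round(3))
print(telemetry.sense()); print(bot.hold_point_z)
E
```

```text
pics
scene [[573.1, 0.0, 320.7], [0.0, 573.1, 234.2], [0.0, 0.0, 1.0]] [[-0.672, -0.74, -0.014, 0.464], [-0.423, 0.4, -0.813, 0.275], [0.608, -0.54, -0.582, 1.066], [0.0, 0.0, 0.0, 1.0]] [-0.219  0.81   0.851]
side [[454.5, 0.0, 316.7], [0.0, 454.5, 239.1], [0.0, 0.0, 1.0]] [[-0.949, -0.315, -0.022, 0.554], [-0.185, 0.611, -0.77, 0.114], [0.256, -0.726, -0.638, 1.212], [0.0, 0.0, 0.0, 1.0]] [0.237 0.985 0.874]
{'time_s': 0.1, 'joint_pos': array([-1.31732661e+00,  3.81144546e-01,  1.29816408e+00,  3.14584538e-05,
        1.46362963e+00, -2.15292469e-01]), 'joint_velocities': array([-5.16805395e-04, -1.49709224e-03, -3.20294741e-03,  6.62132223e-04,
        1.33675995e-06,  1.84308418e-04]), 'effort': array([ 4.08961132e-03, -4.49220264e+01, -2.31657976e+01, -1.60789555e-04,
        3.62971834e-03,  4.48976016e-05]), 'tool_pos': array([ 0.24842079, -0.49040167,  0.23077202]), 'orientation': array([ 1.96092176,  0.46956003, -1.9609105 ]), 'force': array([ 0.85098819, -0.75602204,  0.08433653]), 'torque': array([0.00408092, 0.07070613, 0.0127369 ]), 'width': 0.0850894935769823}
0.0187
```

View pics/scene0.png

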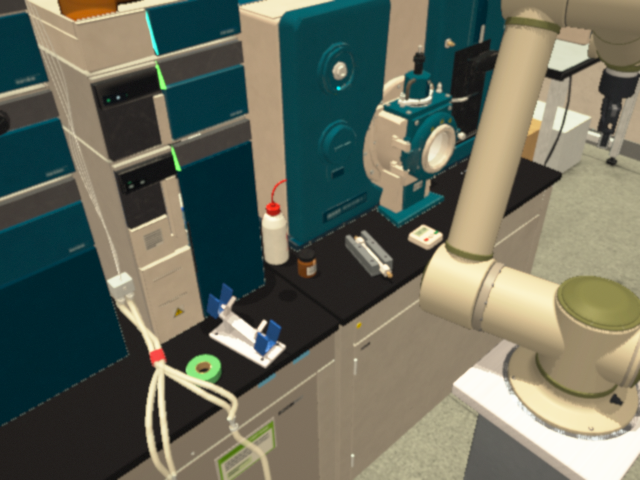

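View pics/side0.png

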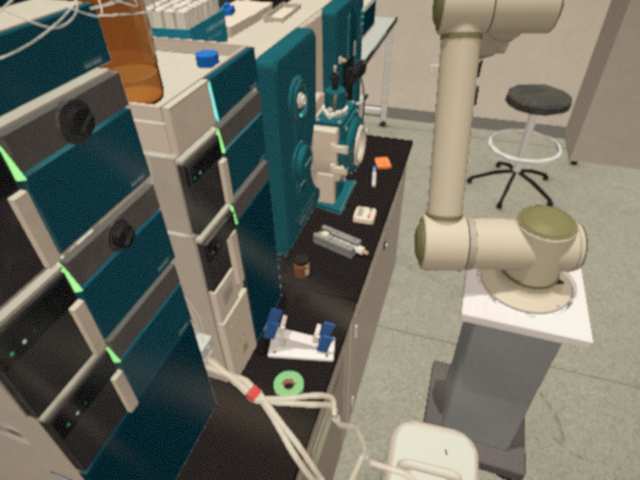

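The scene view shows the block at about (370,254) with its free nut near (388,270), the cradle at (247,335), tape (204,369), jar (307,264), bottle (276,240) and timer (426,237). In the side view the block is at (340,241), the cradle at (302,343), the jar at (301,267) and the timer at (365,214). Next I'll enlarge the crops to get better pixels.

```bash
cat > h.py <<'E'
import cv2, numpy as np
from rig import telemetry, viewer, bot
def cal(n):
    c=viewer.get_calibration(n); return np.array(c["K"]),np.array(c["world_to_cam"])
def cast(n,u,v,z,c=None):
    K,W=c or cal(n); R=W[:3,:3]; o=-R.T@W[:3,3]; d=R.T@np.linalg.inv(K)@[u,v,1]
    return o+d*(z-o[2])/d[2]
def tri(p):  # list of (K,W,u,v)
    A=[];b=[]
    for K,W,u,v in p:
        R=W[:3,:3];o=-R.T@W[:3,3];d=R.T@np.linalg.inv(K)@[u,v,1];d/=np.linalg.norm(d);M=np.eye(3)-np.outer(d,d);A.append(M);b.append(M@o)
    x,*_=np.linalg.lstsq(np.vstack(A),np.hstack(b),rcond=None);return x
def proj(n,X,c=None):
    K,W=c or cal(n); q=K@(W[:3,:3]@np.asarray(X)+W[:3,3]); return q[:2]/q[2]
E
python3 - <<'E'
from h import *
a=cv2.imread("pics/scene0.png");b=cv2.imread("pics/side0.png")
def cr(im,x,y,w=100,h=75): return cv2.resize(im[y:y+h,x:x+w],(400,300),interpolation=cv2.INTER_CUBIC)
cv2.imwrite("pics/crop1.png",np.vstack([np.hstack([cr(a,325,215),cr(a,195,280)]),np.hstack([cr(b,290,205),cr(b,250,300)])]))
for l,(n,u,v,z) in dict(nut=("scene",388,270,.03),blk=("scene",370,254,.03),blk2=("side",340,241,.03),cr=("scene",247,335,.05),cr2=("side",302,340,.05),tape=("scene",204,369,.018),jar=("scene",306,256,.057),tim=("scene",426,237,.019),bot=("scene",277,262,0),src=("scene",398,222,0)).items(): print(l,cast(n,u,v,z).round(3))
E
```

```text
nut [0.431 0.031 0.03 ]
blk [0.5   0.017 0.03 ]
blk2 [0.508 0.013 0.03 ]
cr [0.467 0.395 0.05 ]
cr2 [0.487 0.393 0.05 ]
tape [0.478 0.49  0.018]
jar [0.57  0.154 0.057]
tim [ 0.462 -0.143  0.019]
bot [ 0.656  0.173 -0.   ]
src [ 0.571 -0.164  0.   ]
```

View pics/crop1.png

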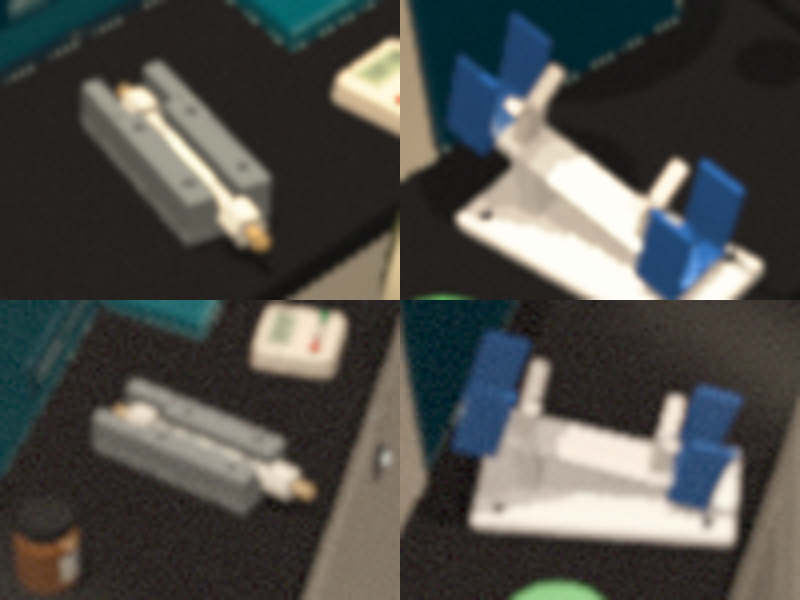

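The crops are clear. In scene pixels the near nut is at about (385,270.5) and the far nut at (360,240.5); in the side view they are at (361.8,248.8) and (325,233.3). The foot corners and notches of the cradle are visible, and its high end points away from the robot.

Run:
```python
from h import *
from scipy.spatial.transform import Rotation as R
S=cal("scene");D=cal("side")
t=lambda a,b:tri([(*S,195*0+a[0],a[1]),(*D,*b)]).round(4)
n=t((385,270.5),(361.8,248.8));f=t((360,240.5),(325,233.3));print("nuts",n,f,np.degrees(np.arctan2(*(f-n)[1::-1])),np.linalg.norm(f-n))
print("nut z.02+",cast("scene",385,270.5,.024),cast("side",361.8,248.8,.024),cast("scene",360,240.5,.024),cast("side",325,233.3,.024))
sc=lambda x,y:(195+(x-400)/4,280+y/4); sd=lambda x,y:(250+(x-400)/4,300+(y-300)/4)
for l,a,b in [("prongHi",(555,68),(540,362)),("prongLo",(680,165),(678,398)),("gHiL",(470,60),(480,385)),("gHiR",(530,18),(508,335)),("gLoR",(722,165),(715,388)),("gLoL",(670,215),(708,445))]:print(l,t(sc(*a),sd(*b)))
for a in [(458,217),(765,265)]: print("foot sc",cast("scene",*sc(*a),.01).round(3))
for b in [(472,515),(732,535),(742,450)]: print("foot sd",cast("side",*sd(*b),.01).round(3))
print("edge",[cast("scene",u,v,0).round(3) for u,v in [(340,320),(405,280)]])
print("src",[cast("scene",u,v,0).round(3) for u,v in [(383,218),(398,222),(443,198)]])
s=telemetry.sense();print(R.from_rotvec(s["orientation"]).as_matrix().round(3))
```

```text
nuts [0.4389 0.0302 0.0274] [ 0.562  -0.0137  0.0227] -19.62728321813696 0.13077809449598204
nut z.02+ [0.43896165 0.03128142 0.024     ] [0.44100387 0.02146551 0.024     ] [ 0.55889329 -0.00964815  0.024     ] [ 0.56247222 -0.01522146  0.024     ]
prongHi [0.5325 0.3738 0.0938]
prongLo [0.4576 0.356  0.0692]
gHiL [0.5532 0.4082 0.1063]
gHiR [0.5497 0.3749 0.1142]
gLoR [0.4392 0.3449 0.0735]
gLoL [0.4316 0.3824 0.0711]
foot sc [0.555 0.429 0.01 ]
foot sc [0.423 0.335 0.01 ]
foot sd [0.56  0.424 0.01 ]
foot sd [0.415 0.393 0.01 ]
foot sd [0.426 0.334 0.01 ]
edge [array([0.411, 0.199, 0.   ]), array([0.404, 0.001, 0.   ])]
src [array([ 0.611, -0.15 ,  0.   ]), array([ 0.571, -0.164,  0.   ]), array([ 0.564, -0.344,  0.   ])]
[[-0.     0.452 -0.892]
 [ 0.001 -0.892 -0.452]
 [-1.    -0.001 -0.   ]]
```

Request:
play_rows:
  plan:
    - {"tx": 1,"ty": 4,"tz": 0}
    - {"tx": 1,"ty": 4}
    - {"tx": 1,"ty": 4}
    - {"tx": 1,"ty": 4}
    - {"tx": 0.5,"ty": 4}
    - {"tx": 0.5,"ty": 4}
    - {"tx": 0.5,"ty": 4}
    - {"tx": 0.5,"ty": 4}

```text
validation failed for argument at $.pl...
```

Request:
play_rows:
  plan:
    - {"tx": 1,"ty": 4,"tz": 0,"spin": 0,"jaw": 8.5}
    - {"tx": 1,"ty": 4,"tz": 0,"spin": 0,"jaw": 8.5}
    - {"tx": 1,"ty": 4,"tz": 0,"spin": 0,"jaw": 8.5}
    - {"tx": 1,"ty": 4,"tz": 0,"spin": 0,"jaw": 8.5}
    - {"tx": 0.5,"ty": 4,"tz": 0,"spin": 0,"jaw": 8.5}
    - {"tx": 0.5,"ty": 4,"tz": 0,"spin": 0,"jaw": 8.5}
    - {"tx": 0.5,"ty": 4,"tz": 0,"spin": 0,"jaw": 8.5}
    - {"tx": 0.5,"ty": 4,"tz": 0,"spin": 0,"jaw": 8.5}

```text
time_s: 0.77
tool_pos: [0.3081, -0.1687, 0.2311]
orientation: [1.961, 0.468, -1.961]
force: [1.6, 0.2, -0.4]
width: 0.0854
```

Request:
play_rows:
  plan:
    - {"tx": 1,"ty": 4,"tz": 0,"spin": -6,"jaw": 8.5}
    - {"tx": 1,"ty": 4,"tz": 0,"spin": -6,"jaw": 8.5}
    - {"tx": 1,"ty": 4,"tz": 0,"spin": -6,"jaw": 8.5}
    - {"tx": 1,"ty": 3,"tz": 0,"spin": -6,"jaw": 8.5}
    - {"tx": 1,"ty": 3,"tz": 0,"spin": -6,"jaw": 8.5}
    - {"tx": 1,"ty": 2,"tz": 0,"spin": -6,"jaw": 8.5}
    - {"tx": 0,"ty": 0,"tz": 0,"spin": -6,"jaw": 8.5}
    - {"tx": 0,"ty": 0,"tz": 0,"spin": -4.5,"jaw": 8.5}

```text
time_s: 1.43
tool_pos: [0.3631, 0.0056, 0.2311]
orientation: [-2.073, 0.288, 2.074]
force: [-1.0, 0.7, -0.0]
width: 0.0848
```

Run:
```python
from h import *
s=telemetry.sense();c=cal("wrist");im=viewer.get_image("wrist");cv2.imwrite("pics/w1.png",im[:,:,::-1]);np.savez("w1.npz",K=c[0],W=c[1])
print(s["tool_pos"],s["joint_pos"].round(2));W=c[1];print((-W[:3,:3].T@W[:3,3]).round(3),W[:3,:3].round(2).tolist(),c[0][0,0])
```

```text
[0.363118   0.00556755 0.23110241] [-0.31  0.05  1.75  0.    1.35  1.53]
[ 0.437 -0.017  0.373] [[-0.27, -0.96, 0.0], [-0.92, 0.26, 0.31], [-0.29, 0.08, -0.95]] 397.4932332254459
```

View pics/w1.png

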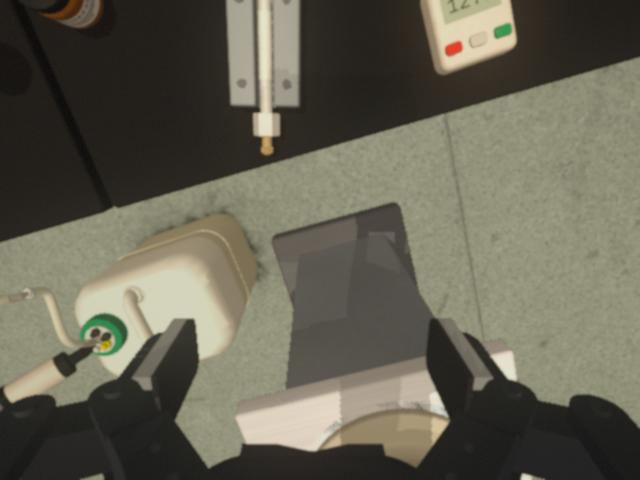

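The wrist view shows the free nut at (266,125), tube running up to (264,0), and the block's near top edge at (231,105)–(300,107).

Run:
```python
from h import *
z=np.load("w1.npz");c=(z["K"],z["W"])
C=lambda u,v,h:cast("wrist",u,v,h,c)
# sub-pixel nut: bright mask
im=cv2.imread("pics/w1.png");m=((im.min(2)>150)&(cv2.cvtColor(im,cv2.COLOR_BGR2HSV)[:,:,1]<70)).astype(np.uint8)
for r0,r1 in [(2,10),(40,50),(85,100),(115,135)]:
    ys,xs=np.where(m[r0:r1,240:290]);print(r0,r1,xs.min()+240,xs.max()+240,(xs.mean()+240).round(1),C(xs.mean()+240,(r0+r1)/2-.5,.0295 if r0>100 else .024).round(4))
ys,xs=np.where(m[105:145,245:290]);print("nut rows",ys.min()+105,ys.max()+105,C(266,ys.min()+105,.029).round(4),C(266,ys.max()+105,.029).round(4))
A=C(230.5,105.5,.032);B=C(300,106.5,.032);print(A,B,np.linalg.norm(A-B),np.degrees(np.arctan2(*(A-B)[1::-1])))
```

```text
2 10 259 280 264.2 [ 0.5267 -0.004   0.024 ]
40 50 240 289 267.7 [0.5001 0.0018 0.024 ]
85 100 240 269 254.8 [0.4694 0.0227 0.024 ]
115 135 257 272 264.5 [0.4429 0.0222 0.0295]
nut rows 105 135 [0.4571 0.0164 0.029 ] [0.4346 0.0237 0.029 ]
[0.46435072 0.04390842 0.032     ] [ 0.44828822 -0.00998596  0.032     ] 0.05623707352642788 73.40401457196218
```

Request:
play_rows:
  plan:
    - {"tx": 2.7,"ty": 0.6,"tz": 0,"spin": -1.5,"jaw": 4.5}
    - {"tx": 2.6,"ty": 0.5,"tz": -2,"spin": 0,"jaw": 4.5}
    - {"tx": 2.6,"ty": 0.5,"tz": -2,"spin": 0,"jaw": 4.5}
    - {"tx": 0,"ty": 0,"tz": -3,"spin": 0,"jaw": 4.5}
    - {"tx": 0,"ty": 0,"tz": -3,"spin": 0,"jaw": 4.5}
    - {"tx": 0,"ty": 0,"tz": -3,"spin": 0,"jaw": 4.5}
    - {"tx": 0,"ty": 0,"tz": -2,"spin": 0,"jaw": 4.5}
    - {"tx": 0,"ty": 0,"tz": 0,"spin": 0,"jaw": 4.5}

```text
time_s: 2.15
tool_pos: [0.4401, 0.0206, 0.0782]
orientation: [-2.053, 0.309, 2.068]
force: [-0.9, -0.4, -0.4]
width: 0.0449
```

```bash
cat >> h.py <<'E'
from scipy.spatial.transform import Rotation as Ro
def st():
    s=telemetry.sense();y=Ro.from_rotvec(s["orientation"]).as_matrix()[:,1]
    print("t",s["time_s"],"tcp",s["tool_pos"].round(4),"jaw",np.degrees(np.arctan2(y[1],y[0])).round(1),"w",round(s["width"],4),"F",s["force"].round(1),"j6",s["joint_pos"][5].round(2));return s
def snap(f,n="wrist"):
    c=cal(n);im=viewer.get_image(n);cv2.imwrite(f"pics/{f}.png",im[:,:,::-1]);np.savez(f"{f}.npz",K=c[0],W=c[1]);return c,im[:,:,::-1].copy()
E
python3 - <<'E'
from h import *
s=st();c,im=snap("w2")
g=s["tool_pos"];print(proj("",[g[0],g[1],.029],c),proj("",[g[0],g[1],.02],c))
E
```

```text
t 2.15 tcp [0.4401 0.0206 0.0782] jaw -107.1 w 0.0449 F [-0.9 -0.4 -0.4] j6 1.65
[309.10714835 274.48482402] [309.21108416 268.11768405]
```

View pics/w2.png

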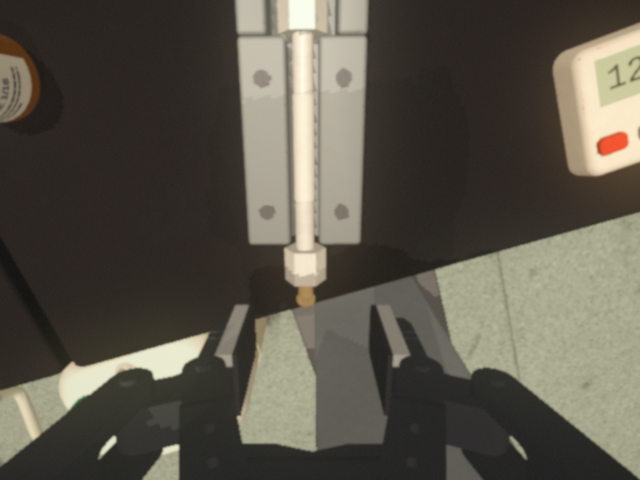

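Nut at about (305.5,262) with the block's end edge at row 244, cols 249–361, and the fingers symmetric about it.

Run:
```python
from h import *
z=np.load("w2.npz");c=(z["K"],z["W"]);C=lambda u,v,h:cast("",u,v,h,c).round(4)
A=C(249,244,.032);B=C(361,244,.032);m=(A+B)/2;d=(A-B)/np.linalg.norm(A-B);print(m,np.linalg.norm(A-B),np.degrees(np.arctan2(d[1],d[0])))
a=np.array([d[1],-d[0],0]);print("target -61.5:",m-a*.0145,"nut top", C(305.5,245,.029),C(305.5,270,.029))
print("tube",C(303.5,55,.0245),C(305,225,.0245))
```

```text
[0.4574 0.0173 0.032 ] 0.05547936553350264 72.80615669559373
target -61.5: [0.443548   0.02158628 0.032     ] nut top [0.4559 0.0175 0.029 ] [0.443  0.0216 0.029 ]
tube [ 0.5398 -0.0078  0.0245] [0.4648 0.0151 0.0245]
```

Request:
play_rows:
  plan:
    - {"tx": 0.3,"ty": 0.1,"tz": -1.5,"spin": 0,"jaw": 4.5}
    - {"tx": 0,"ty": 0,"tz": -2,"spin": 0,"jaw": 4.5}
    - {"tx": 0,"ty": 0,"tz": -2,"spin": 0,"jaw": 4.5}
    - {"tx": 0,"ty": 0,"tz": -1,"spin": 0,"jaw": 4.5}
    - {"tx": 0,"ty": 0,"tz": 0,"spin": 0,"jaw": 4.5}
    - {"tx": 0,"ty": 0,"tz": 0,"spin": 0,"jaw": 3}

```text
time_s: 2.7
tool_pos: [0.4458, 0.0211, 0.0174]
orientation: [-2.062, 0.311, 2.059]
force: [-0.2, 0.2, 0.2]
width: 0.0342
```

Request:
play_rows:
  plan:
    - {"tx": 0,"ty": 0,"tz": 0,"spin": 0,"jaw": 2.4}
    - {"tx": 0,"ty": 0,"tz": 0,"spin": 0,"jaw": 2.0}
    - {"tx": 0,"ty": 0,"tz": 0,"spin": 0,"jaw": 1.2}
    - {"tx": 0,"ty": 0,"tz": 0,"spin": 0,"jaw": 1.2}
    - {"tx": 0,"ty": 0,"tz": 0,"spin": 0,"jaw": 1.2}
  grip_force: 90

```text
time_s: 3.12
tool_pos: [0.4459, 0.0212, 0.0175]
orientation: [-2.063, 0.311, 2.057]
force: [-0.4, 0.2, 7.4]
width: 0.0166
```

The width of 16.6 mm shows the pads on the upper slants of a hexagonal nut. I'll open, go lower and grip again.

Request:
play_rows:
  plan:
    - {"tx": 0,"ty": 0,"tz": 0,"spin": 0,"jaw": 3}
    - {"tx": 0,"ty": 0,"tz": 0,"spin": 0,"jaw": 4}
    - {"tx": -0.2,"ty": 0,"tz": -0.3,"spin": 0,"jaw": 4}
    - {"tx": 0,"ty": 0,"tz": -0.35,"spin": 0,"jaw": 4}
    - {"tx": 0,"ty": 0,"tz": 0,"spin": 0,"jaw": 4}
    - {"tx": 0,"ty": 0,"tz": 0,"spin": 0,"jaw": 4}

```text
time_s: 3.62
tool_pos: [0.4429, 0.0214, 0.0095]
orientation: [-2.059, 0.311, 2.061]
force: [0.6, -0.3, 0.0]
width: 0.0398
```

Run:
```python
from h import *
s=st();snap("w3")
```

```text
t 3.6167 tcp [0.4429 0.0214 0.0095] jaw -107.2 w 0.0398 F [ 0.6 -0.3  0. ] j6 1.65
```

View pics/w3.png

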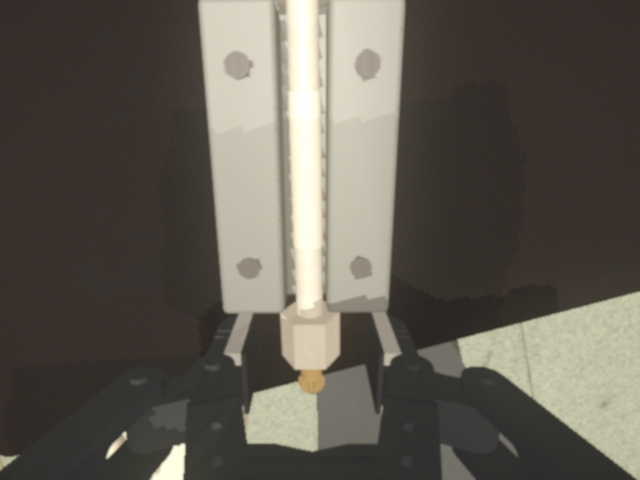

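The fingers now straddle the nut, which sits centred between them and clear of the block's end. Closing.

Request:
play_rows:
  plan:
    - {"tx": 0,"ty": 0,"tz": 0.15,"spin": 0,"jaw": 3}
    - {"tx": 0,"ty": 0,"tz": 0,"spin": 0,"jaw": 2.5}
    - {"tx": 0,"ty": 0,"tz": 0,"spin": 0,"jaw": 2.2}
    - {"tx": 0,"ty": 0,"tz": 0,"spin": 0,"jaw": 1.5}
    - {"tx": 0,"ty": 0,"tz": 0,"spin": 0,"jaw": 1.2}
    - {"tx": 0,"ty": 0,"tz": 0,"spin": 0,"jaw": 1.2}
  grip_force: 90

```text
time_s: 4.17
tool_pos: [0.4432, 0.0214, 0.0116]
orientation: [-2.061, 0.311, 2.06]
force: [-1.1, 0.1, 5.7]
width: 0.0173
```

Run:
```python
from h import *
st()
```

```text
t 4.1667 tcp [0.4432 0.0214 0.0116] jaw -107.2 w 0.0173 F [-1.1  0.1  5.7] j6 1.65
```

Request:
play_rows:
  plan:
    - {"tx": 0,"ty": 0,"tz": 0.3,"spin": 0,"jaw": 1.2}
    - {"tx": 0,"ty": 0,"tz": 0.5,"spin": 0,"jaw": 1.2}
    - {"tx": 0,"ty": 0,"tz": 0.7,"spin": 0,"jaw": 1.2}
    - {"tx": 0,"ty": 0,"tz": 0.7,"spin": 0,"jaw": 1.2}
    - {"tx": 0,"ty": 0,"tz": 0,"spin": 0,"jaw": 1.2}
    - {"tx": 0,"ty": 0,"tz": 0,"spin": 0,"jaw": 1.2}

```text
time_s: 4.67
tool_pos: [0.4433, 0.0213, 0.0338]
orientation: [-2.061, 0.311, 2.059]
force: [-0.1, 0.8, 0.2]
width: 0.0171
```

Run:
```python
from h import *
s=st();snap("w4");print(s["torque"])
```

```text
t 4.6667 tcp [0.4433 0.0213 0.0338] jaw -107.2 w 0.0171 F [-0.1  0.8  0.2] j6 1.65
[-0.03277876  0.03553209 -0.00805839]
```

View pics/w4.png

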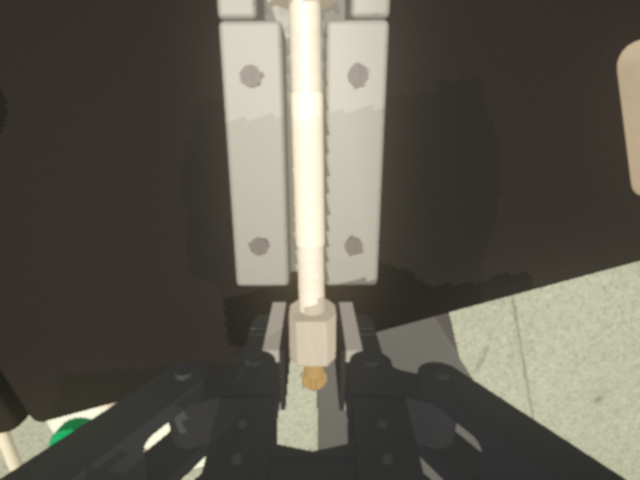

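The nut is held between the fingers and the column has come up with them, straight over the channel. I'll lift clear, move left and turn it parallel to the rest.

Request:
play_rows:
  plan:
    - {"tx": 0,"ty": 0,"tz": 1,"spin": 0,"jaw": 1.2}
    - {"tx": 0,"ty": 0,"tz": 2,"spin": 0,"jaw": 1.2}
    - {"tx": 0,"ty": 0,"tz": 2,"spin": 0,"jaw": 1.2}
    - {"tx": 0,"ty": 0,"tz": 2,"spin": 0,"jaw": 1.2}
    - {"tx": 0,"ty": 0,"tz": 0,"spin": 0,"jaw": 1.2}
    - {"tx": 0,"ty": 2,"tz": 0,"spin": 3,"jaw": 1.2}
    - {"tx": 0,"ty": 3,"tz": 0,"spin": 4,"jaw": 1.2}
    - {"tx": 0,"ty": 3,"tz": 0,"spin": 4,"jaw": 1.2}

```text
time_s: 5.38
tool_pos: [0.4427, 0.1019, 0.1025]
orientation: [-2.165, 0.116, 2.168]
force: [1.3, 0.8, -0.7]
width: 0.0173
```

Request:
play_rows:
  plan:
    - {"tx": 0,"ty": 3,"tz": 0,"spin": 5,"jaw": 1.2}
    - {"tx": 0,"ty": 3,"tz": 0,"spin": 5,"jaw": 1.2}
    - {"tx": 0,"ty": 3,"tz": 0,"spin": 5,"jaw": 1.2}
    - {"tx": 0,"ty": 2,"tz": 0,"spin": 4,"jaw": 1.2}
    - {"tx": 0,"ty": 1,"tz": 0,"spin": 0,"jaw": 1.2}
    - {"tx": 0,"ty": 0,"tz": 0,"spin": 0,"jaw": 1.2}
    - {"tx": 0,"ty": 0,"tz": 0,"spin": 0,"jaw": 1.2}

```text
time_s: 5.97
tool_pos: [0.4428, 0.2209, 0.1027]
orientation: [2.102, 0.234, -2.105]
force: [-0.5, -0.5, -1.2]
width: 0.017
```

Run:
```python
from h import *
s=st();c,w=snap("w5");c2,sc=snap("sc5","scene")
g=s["tool_pos"];u,v=proj("scene",[.5,.22,.08]).astype(int);cr=sc[max(0,v-75):v+75,max(0,u-100):u+100]
print(u,v);cv2.imwrite("pics/m5.png",np.hstack([cv2.resize(w,(400,300)),cv2.resize(cr,(400,300))]))
```

```text
t 5.9667 tcp [0.4428 0.2209 0.1027] jaw -77.3 w 0.017 F [-0.5 -0.5 -1.2] j6 1.57
303 275
```

View pics/m5.png

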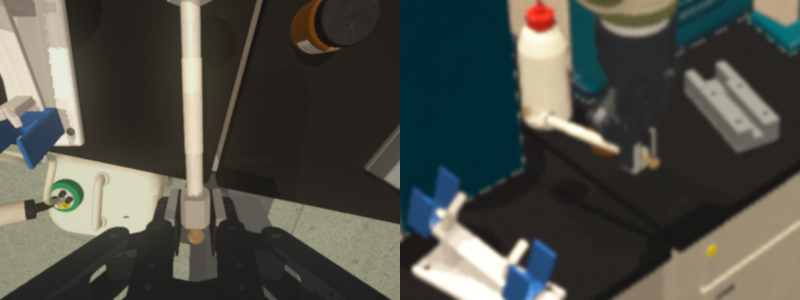

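The column hangs level from the gripper over free worktop. The jar, bottle and rest are all clear of it. Lowering.

Request:
play_rows:
  plan:
    - {"tx": 0,"ty": 0,"tz": -2,"spin": 0,"jaw": 1.2}
    - {"tx": 0,"ty": 0,"tz": -2.5,"spin": 0,"jaw": 1.2}
    - {"tx": 0,"ty": 0,"tz": -2,"spin": 0,"jaw": 1.2}
    - {"tx": 0,"ty": 0,"tz": -1.5,"spin": 0,"jaw": 1.2}
    - {"tx": 0,"ty": 0,"tz": -0.7,"spin": 0,"jaw": 1.2}
    - {"tx": 0,"ty": 0,"tz": -0.5,"spin": 0,"jaw": 1.2}
    - {"tx": 0,"ty": 0,"tz": -0.3,"spin": 0,"jaw": 1.2}
    - {"tx": 0,"ty": 0,"tz": 0,"spin": 0,"jaw": 1.2}

```text
time_s: 6.73
tool_pos: [0.4433, 0.221, 0.0085]
orientation: [2.104, 0.236, -2.103]
force: [-1.2, -0.5, -0.1]
width: 0.0172
```

Request:
play_rows:
  plan:
    - {"tx": 0,"ty": 0,"tz": -0.2,"spin": 0,"jaw": 1.2}
    - {"tx": 0,"ty": 0,"tz": -0.15,"spin": 0,"jaw": 1.2}
    - {"tx": 0,"ty": 0,"tz": 0,"spin": 0,"jaw": 1.2}

```text
time_s: 6.98
tool_pos: [0.4432, 0.2214, 0.0051]
orientation: [2.104, 0.236, -2.102]
force: [-0.8, 0.1, -0.1]
width: 0.0171
```

Request:
play_rows:
  plan:
    - {"tx": 0,"ty": 0,"tz": -0.15,"spin": 0,"jaw": 1.2}
    - {"tx": 0,"ty": 0,"tz": -0.1,"spin": 0,"jaw": 1.2}
    - {"tx": 0,"ty": 0,"tz": 0,"spin": 0,"jaw": 1.2}
    - {"tx": 0,"ty": 0,"tz": 0,"spin": 0,"jaw": 1.2}
  grip_force: 40

```text
time_s: 7.32
tool_pos: [0.4431, 0.2214, 0.0024]
orientation: [2.103, 0.236, -2.103]
force: [-0.0, -0.7, -0.0]
width: 0.0175
```

Request:
play_rows:
  plan:
    - {"tx": 0,"ty": 0,"tz": -0.05,"spin": 0,"jaw": 1.6}
    - {"tx": 0,"ty": 0,"tz": 0,"spin": 0,"jaw": 2.0}
    - {"tx": 0,"ty": 0,"tz": 0,"spin": 0,"jaw": 2.4}
    - {"tx": 0,"ty": 0,"tz": 0,"spin": 0,"jaw": 3.2}
    - {"tx": 0,"ty": 0,"tz": 0,"spin": 0,"jaw": 4.5}
    - {"tx": 0,"ty": 0,"tz": 0,"spin": 0,"jaw": 5}
    - {"tx": 0,"ty": 0,"tz": 0,"spin": 0,"jaw": 5}
    - {"tx": 0,"ty": 0,"tz": 0,"spin": 0,"jaw": 5}

```text
time_s: 7.98
tool_pos: [0.4431, 0.2214, 0.0018]
orientation: [2.103, 0.236, -2.103]
force: [0.4, 0.8, 0.5]
width: 0.05
```

Request:
play_rows:
  plan:
    - {"tx": 0,"ty": 0,"tz": 2,"spin": 0,"jaw": 5}
    - {"tx": 0,"ty": 0,"tz": 3,"spin": 0,"jaw": 5}
    - {"tx": 0,"ty": 0,"tz": 3,"spin": 0,"jaw": 5}
    - {"tx": 0,"ty": 0,"tz": 3,"spin": 0,"jaw": 5}
    - {"tx": 0,"ty": 0,"tz": 2,"spin": 0,"jaw": 5}
    - {"tx": 0,"ty": 0,"tz": 0,"spin": 0,"jaw": 5}
    - {"tx": 0,"ty": 0,"tz": 0,"spin": 0,"jaw": 5}

```text
time_s: 8.57
tool_pos: [0.4433, 0.2214, 0.1325]
orientation: [2.105, 0.237, -2.101]
force: [0.3, -0.3, -0.3]
width: 0.0498
```

Run:
```python
from h import *
s=st();c,w=snap("w6")
```

```text
t 8.5667 tcp [0.4433 0.2214 0.1325] jaw -77.2 w 0.0498 F [ 0.3 -0.3 -0.3] j6 1.57
```

View pics/w6.png

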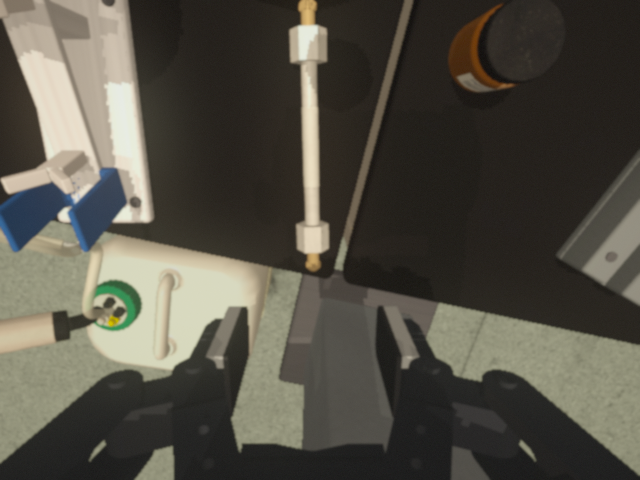

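The column lies flat, with its tube running from (309.5,62) to (312,222). Next: its middle and yaw, plus the rest's near foot edge, which runs from (123,0) to the corner (152,221).

Run:
```python
from h import *
z=np.load("w6.npz");c=(z["K"],z["W"]);C=lambda u,v,h:cast("",u,v,h,c)
g=cv2.cvtColor(cv2.imread("pics/w6.png"),cv2.COLOR_BGR2GRAY)[:270,280:345];m=(g>95).astype(np.uint8)
w=m.sum(1);ce=[(np.where(m[r])[0].mean()+280).round(1) if w[r] else 0 for r in range(270)]
print([(r,int(w[r]),float(ce[r])) for r in list(range(0,80,4))+list(range(80,210,20))+list(range(210,270,4))])
```

```text
[(0, 14, 307.5), (4, 18, 307.5), (8, 18, 306.5), (12, 15, 307.0), (16, 14, 307.5), (20, 14, 307.5), (24, 18, 308.5), (28, 36, 308.5), (32, 38, 307.5), (36, 38, 307.5), (40, 38, 307.5), (44, 38, 307.5), (48, 38, 307.5), (52, 37, 308.0), (56, 37, 308.0), (60, 37, 308.0), (64, 17, 308.0), (68, 16, 308.5), (72, 16, 308.5), (76, 16, 308.5), (80, 16, 308.5), (100, 17, 309.0), (120, 18, 309.5), (140, 17, 310.0), (160, 17, 311.0), (180, 17, 311.0), (200, 16, 311.5), (210, 15, 312.0), (214, 15, 312.0), (218, 15, 312.0), (222, 26, 312.5), (226, 33, 312.0), (230, 33, 312.0), (234, 33, 312.0), (238, 36, 314.6), (242, 37, 315.3), (246, 37, 316.5), (250, 35, 317.1), (254, 20, 322.2), (258, 20, 323.7), (262, 22, 322.3), (266, 22, 322.0)]
```

Run:
```python
from h import *
z=np.load("w6.npz");c=(z["K"],z["W"]);C=lambda u,v,h:cast("",u,v,h,c)
print("cam",(-c[1][:3,:3].T@c[1][:3,3]).round(3))
P=np.array([C(u,r,.0125) for r,u in [(72,308.5),(100,309),(120,309.5),(140,310),(160,310.8),(180,311),(200,311.5),(214,312)]])
k=np.polyfit(P[:,0],P[:,1],1);a=np.arctan(k[0]);d=np.array([np.cos(a),np.sin(a)]);print("yaw",np.degrees(a))
n1=C(312.3,221,.0195)[:2];n2=C(308,63,.0195)[:2];n2b=C(308,63,.010)[:2];n3=C(308,26.5,.0195)[:2]
for l,m in [("near",n1+.051*d),("far top",n2-.051*d),("far z10",n2b-.051*d),("far outer",n3-.069*d)]: print(l,m.round(4),np.polyval(k,m[0]).round(4))
A=C(123,0,.01);B=C(152,221,.01);print("foot",A.round(4),B.round(4),np.degrees(np.arctan2(*(A-B)[1::-1])))
```

```text
cam [0.518 0.237 0.275]
yaw 14.204282010553904
near [0.5049 0.2357] 0.2359
far top [0.4986 0.2343] 0.2343
far z10 [0.4997 0.2347] 0.2346
far outer [0.4998 0.2341] 0.2346
foot [0.558  0.3599 0.01  ] [0.4288 0.3297 0.01  ] 13.130421895743243
```

Request:
play_rows:
  plan:
    - {"tx": 2.9,"ty": 0.7,"tz": 0,"spin": 1.4,"jaw": 4}
    - {"tx": 2.9,"ty": 0.7,"tz": -1,"spin": 0,"jaw": 4}
    - {"tx": 0,"ty": 0,"tz": -3,"spin": 0,"jaw": 4}
    - {"tx": 0,"ty": 0,"tz": -3,"spin": 0,"jaw": 4}
    - {"tx": 0,"ty": 0,"tz": -2,"spin": 0,"jaw": 4}
    - {"tx": 0,"ty": 0,"tz": -1,"spin": 0,"jaw": 4}
    - {"tx": 0,"ty": 0,"tz": 0,"spin": 0,"jaw": 4}
    - {"tx": 0,"ty": 0,"tz": 0,"spin": 0,"jaw": 4}
  grip_force: 40

```text
time_s: 9.28
tool_pos: [0.501, 0.2353, 0.0316]
orientation: [2.088, 0.261, -2.09]
force: [0.3, 0.8, 0.1]
width: 0.0401
```

Run:
```python
from h import *
s=st();c,w=snap("w7")
```

```text
t 9.2833 tcp [0.501  0.2353 0.0316] jaw -75.8 w 0.0401 F [0.3 0.8 0.1] j6 1.55
```

View pics/w7.png

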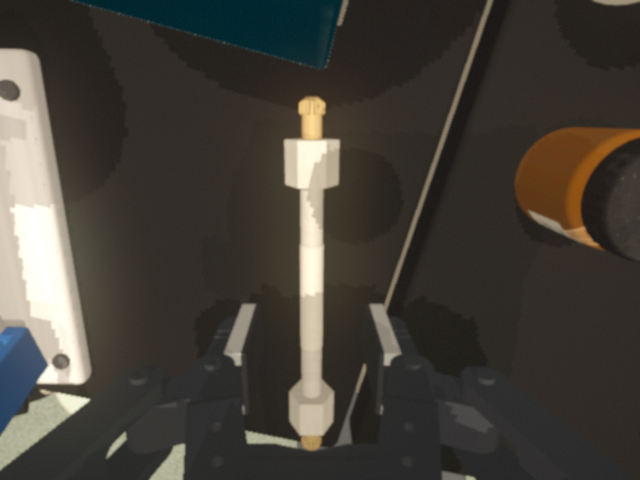

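The tube is centred between the fingers with the nuts symmetric ahead and behind. Going down to grip.

Request:
play_rows:
  plan:
    - {"tx": 0,"ty": 0,"tz": -1.5,"spin": 0,"jaw": 4}
    - {"tx": 0,"ty": 0,"tz": -1,"spin": 0,"jaw": 3}
    - {"tx": 0,"ty": 0,"tz": -0.4,"spin": 0,"jaw": 2}
    - {"tx": 0,"ty": 0,"tz": 0,"spin": 0,"jaw": 1.5}
    - {"tx": 0,"ty": 0,"tz": 0,"spin": 0,"jaw": 1}
    - {"tx": 0,"ty": 0,"tz": 0,"spin": 0,"jaw": 0.4}
    - {"tx": 0,"ty": 0,"tz": 0,"spin": 0,"jaw": 0.2}
    - {"tx": 0,"ty": 0,"tz": 0,"spin": 0,"jaw": 0.2}
  grip_force: 40

```text
time_s: 10.0
tool_pos: [0.5014, 0.2355, 0.0034]
orientation: [2.09, 0.261, -2.088]
force: [-0.7, -0.1, 2.7]
width: 0.0073
```

Run:
```python
from h import *
st()
z=np.load("w7.npz");c=(z["K"],z["W"]);C=lambda u,v,h:cast("",u,v,h,c)
d=np.array([np.cos(np.radians(14.2)),np.sin(np.radians(14.2))])
print("far outer top",C(312,139,.0195)[:2]-.069*d,"near inner top",C(311.5,380,.0195)[:2]+.051*d)
```

```text
t 10.0 tcp [0.5014 0.2355 0.0034] jaw -75.8 w 0.0073 F [-0.7 -0.1  2.7] j6 1.55
far outer top [0.50134869 0.23461957] near inner top [0.51452627 0.23817235]
```

Request:
play_rows:
  plan:
    - {"tx": 0,"ty": 0,"tz": 1,"spin": 0,"jaw": 0.2}
    - {"tx": 0,"ty": 0,"tz": 2.5,"spin": 0,"jaw": 0.2}
    - {"tx": 0,"ty": 0,"tz": 3,"spin": 0,"jaw": 0.2}
    - {"tx": 0,"ty": 0,"tz": 3.5,"spin": 0,"jaw": 0.2}
    - {"tx": 0,"ty": 0,"tz": 3.5,"spin": 0,"jaw": 0.2}
    - {"tx": 0,"ty": 1,"tz": 3,"spin": 0,"jaw": 0.2}
    - {"tx": 0,"ty": 2,"tz": 0,"spin": 0,"jaw": 0.2}
    - {"tx": 0,"ty": 1,"tz": 0,"spin": 0,"jaw": 0.2}

```text
time_s: 10.67
tool_pos: [0.5014, 0.2767, 0.1705]
orientation: [2.094, 0.262, -2.085]
force: [-0.3, -0.6, -0.8]
width: 0.0078
```

Request:
play_rows:
  plan:
    - {"tx": -1,"ty": 1,"tz": 0,"spin": 0,"jaw": 0.2}
    - {"tx": 0,"ty": 0,"tz": 0,"spin": 0,"jaw": 0.2}
    - {"tx": 0,"ty": 0,"tz": 0,"spin": 0,"jaw": 0.2}

```text
time_s: 10.92
tool_pos: [0.4899, 0.2854, 0.1669]
orientation: [2.086, 0.261, -2.091]
force: [-0.3, 0.5, -0.4]
width: 0.0073
```

Run:
```python
from h import *
s=st();c,w=snap("w8");c2,sc=snap("sc8","scene");c3,sd=snap("sd8","side")
cv2.imwrite("pics/m8.png",w)
```

```text
t 10.9167 tcp [0.4899 0.2854 0.1669] jaw -75.7 w 0.0073 F [-0.3  0.5 -0.4] j6 1.64
```

View pics/m8.png

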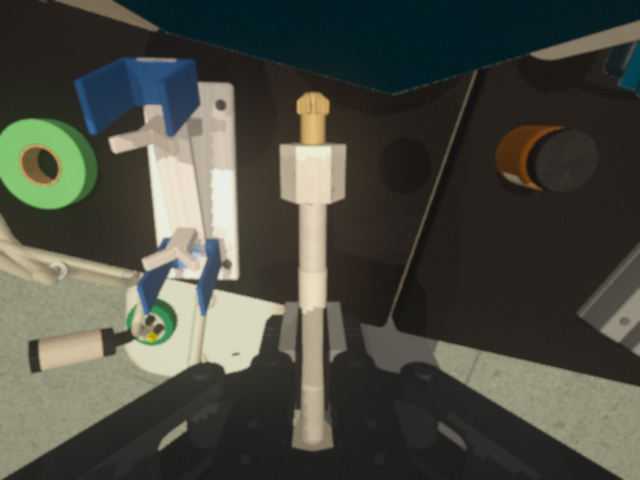

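The held column is level, with nuts at (313,170) and (312,440). The rest is fully visible at left: foot corners (232,84) and (238,280), blue guards at (140,95) and (182,275), tape at (48,163). I've viewed 11 pictures, so I'll check the rest's estimate numerically from the blue masks and foot.

```bash
cat >> h.py <<'E'
def crad(o,yaw):
    a=np.radians(yaw);R=Ro.from_euler('z',a).as_matrix()@Ro.from_euler('y',-.3).as_matrix()
    return lambda x,y,z:np.array([o[0],o[1],.075])+R@(np.array([x,y,z])/1e3)
E
python3 - <<'E'
from h import *
f=crad((.4943,.379),13.2)
for n in ["w8","sc8","sd8"]:
    z=np.load(n+".npz");c=(z["K"],z["W"]);im=cv2.imread(f"pics/{n}.png");h=cv2.cvtColor(im,cv2.COLOR_BGR2HSV)
    m=cv2.inRange(h,(105,130,60),(125,255,255));k=cv2.findContours(m,cv2.RETR_EXTERNAL,cv2.CHAIN_APPROX_NONE)[0]
    print(n)
    for q in k:
        if cv2.contourArea(q)>60: print(" blob",int(cv2.contourArea(q)),cv2.approxPolyDP(q,2.2,True)[:,0].tolist())
    for x in (62,-62):
        for y in (21,-21): print("  pred",x,y,[proj("",f(x+e,y,17),c).round(0).astype(int).tolist() for e in (13,-13)])
    if n=="w8": print(" foot",[cast("",u,v,.01,c).round(4) for u,v in [(232,84),(239,278)]])
E
```

```text
w8
 blob 5388 [[74, 81], [91, 134], [95, 134], [129, 106], [145, 102], [163, 105], [169, 130], [168, 101], [175, 100], [175, 97], [178, 101], [177, 97], [183, 92], [185, 95], [186, 91], [194, 94], [195, 64], [191, 59], [178, 59], [175, 63], [141, 63], [134, 58], [121, 58]]
  pred 62 21 [[69, 77], [87, 133]]
  pred 62 -21 [[162, 78], [172, 135]]
  pred -62 21 [[134, 285], [144, 314]]
  pred -62 -21 [[201, 286], [206, 315]]
 foot [array([0.5722, 0.3631, 0.01  ]), array([0.4298, 0.3303, 0.01  ])]
sc8
 blob 414 [[271, 319], [267, 335], [263, 337], [258, 333], [255, 347], [262, 354], [274, 343], [280, 326]]
 blob 353 [[223, 283], [219, 299], [209, 294], [207, 311], [214, 318], [217, 317], [217, 309], [221, 309], [219, 305], [226, 302], [232, 292]]
  pred 62 21 [[209, 293], [219, 301]]
  pred 62 -21 [[224, 281], [234, 289]]
  pred -62 21 [[258, 331], [268, 339]]
  pred -62 -21 [[272, 318], [282, 326]]
sd8
 blob 239 [[328, 322], [323, 324], [318, 348], [326, 349], [334, 326]]
 blob 301 [[274, 307], [270, 309], [267, 328], [263, 334], [268, 338], [273, 336], [282, 311]]
 blob 264 [[196, 53], [200, 66], [210, 66], [217, 61], [215, 51]]
 blob 82 [[226, 1], [221, 6], [226, 10], [225, 14], [229, 14], [233, 9]]
  pred 62 21 [[268, 322], [280, 325]]
  pred 62 -21 [[271, 307], [283, 310]]
  pred -62 21 [[323, 336], [334, 339]]
  pred -62 -21 [[324, 321], [335, 324]]
```

The predicted guard corners match the blobs in all three cameras to about 2 mm, giving a cradle origin near (0.4945, 0.3785) and a yaw of 13.1°. Moving over it.

Request:
play_rows:
  plan:
    - {"tx": 0.1,"ty": 2,"tz": 0,"spin": -1.1,"jaw": 0.2}
    - {"tx": 0.1,"ty": 3,"tz": 0,"spin": 0,"jaw": 0.2}
    - {"tx": 0.1,"ty": 2.5,"tz": 0,"spin": 0,"jaw": 0.2}
    - {"tx": 0.1,"ty": 1.8,"tz": 0,"spin": 0,"jaw": 0.2}
    - {"tx": 0,"ty": 0,"tz": 0,"spin": 0,"jaw": 0.2}
    - {"tx": 0,"ty": 0,"tz": 0,"spin": 0,"jaw": 0.2}
    - {"tx": 0,"ty": 0,"tz": 0,"spin": 0,"jaw": 0.2}

```text
time_s: 11.65
tool_pos: [0.4952, 0.3774, 0.1675]
orientation: [2.099, 0.24, -2.101]
force: [-0.1, -0.2, -0.7]
width: 0.0074
```

Run:
```python
from h import *
s=st();c,im=snap("w9");f=crad((.4945,.3785),13.1)
h=cv2.cvtColor(im,cv2.COLOR_BGR2HSV);m=cv2.inRange(h,(105,130,60),(125,255,255));k=cv2.findContours(m,cv2.RETR_EXTERNAL,cv2.CHAIN_APPROX_NONE)[0]
for q in k:
    if cv2.contourArea(q)>150: print(" blob",int(cv2.contourArea(q)),cv2.approxPolyDP(q,2.5,True)[:,0].tolist())
for x in (62,-62):
    for y in (21,-21): print("  pred",x,y,[proj("",f(x+e,y,17),c).round(0).astype(int).tolist() for e in (13,-13)])
```

```text
t 11.65 tcp [0.4952 0.3774 0.1675] jaw -76.9 w 0.0074 F [-0.1 -0.2 -0.7] j6 1.8
 blob 401 [[331, 111], [327, 117], [327, 140], [336, 140], [339, 124], [346, 141], [343, 112]]
 blob 759 [[285, 110], [274, 111], [272, 130], [266, 143], [268, 164], [277, 128], [281, 141], [298, 140], [295, 128], [298, 118]]
  pred 62 21 [[264, 141], [267, 190]]
  pred 62 -21 [[352, 141], [349, 190]]
  pred -62 21 [[277, 324], [279, 351]]
  pred -62 -21 [[341, 324], [339, 351]]
```

Run:
```python
from h import *
im=cv2.imread("pics/w9.png");h=cv2.cvtColor(im,cv2.COLOR_BGR2HSV)
for r,cols in [(155,(256,366)),(175,(256,366)),(338,(268,350))]:
    print(r,[(c,)+tuple(int(v) for v in h[r,c]) for c in range(*cols,3)])
```

```text
155 [(256, 23, 53, 58), (259, 21, 56, 59), (262, 21, 56, 59), (265, 108, 103, 97), (268, 106, 139, 127), (271, 106, 135, 123), (274, 107, 113, 102), (277, 108, 108, 97), (280, 17, 33, 148), (283, 19, 51, 181), (286, 19, 52, 182), (289, 19, 52, 180), (292, 19, 51, 181), (295, 19, 49, 193), (298, 20, 44, 220), (301, 20, 44, 222), (304, 19, 43, 223), (307, 20, 44, 222), (310, 20, 44, 222), (313, 19, 45, 223), (316, 19, 43, 223), (319, 19, 44, 222), (322, 19, 44, 221), (325, 19, 42, 223), (328, 20, 44, 222), (331, 19, 49, 196), (334, 19, 52, 180), (337, 20, 51, 181), (340, 20, 51, 179), (343, 18, 52, 177), (346, 110, 53, 129), (349, 111, 53, 131), (352, 17, 44, 132), (355, 19, 56, 50), (358, 18, 61, 50), (361, 16, 66, 50), (364, 21, 55, 46)]
175 [(256, 22, 60, 64), (259, 24, 55, 65), (262, 21, 53, 67), (265, 108, 33, 78), (268, 106, 130, 147), (271, 107, 121, 129), (274, 107, 100, 110), (277, 28, 14, 215), (280, 24, 26, 232), (283, 19, 51, 170), (286, 19, 52, 168), (289, 19, 52, 168), (292, 19, 52, 168), (295, 19, 50, 183), (298, 19, 47, 199), (301, 19, 49, 198), (304, 19, 48, 198), (307
[... 248 characters left out ...]
, 169), (346, 109, 85, 129), (349, 15, 19, 158), (352, 18, 53, 106), (355, 21, 65, 55), (358, 20, 57, 54), (361, 19, 65, 55), (364, 18, 59, 52)]
338 [(268, 24, 58, 70), (271, 26, 55, 69), (274, 24, 53, 68), (277, 26, 51, 70), (280, 21, 45, 114), (283, 20, 41, 138), (286, 20, 41, 138), (289, 20, 39, 138), (292, 20, 40, 139), (295, 21, 44, 115), (298, 20, 59, 65), (301, 20, 62, 103), (304, 20, 52, 191), (307, 20, 50, 198), (310, 20, 49, 202), (313, 20, 49, 205), (316, 20, 49, 203), (319, 20, 50, 199), (322, 20, 55, 161), (325, 19, 60, 60), (328, 22, 47, 82), (331, 19, 40, 135), (334, 18, 38, 136), (337, 19, 39, 136), (340, 19, 39, 136), (343, 20, 40, 129), (346, 22, 43, 65), (349, 17, 42, 55)]
```

The lateral fit agrees: guard outer edges are at cols 265 and 351 on row 155, against predictions of 265 and 351. I'll lower to just above contact and reduce the grip to 20 N.

Request:
play_rows:
  plan:
    - {"tx": -0.1,"ty": 0.1,"tz": -1,"spin": 0,"jaw": 0.2}
    - {"tx": 0,"ty": 0,"tz": -2,"spin": 0,"jaw": 0.2}
    - {"tx": 0,"ty": 0,"tz": -1.5,"spin": 0,"jaw": 0.2}
    - {"tx": 0,"ty": 0,"tz": -1,"spin": 0,"jaw": 0.2}
    - {"tx": 0,"ty": 0,"tz": -0.7,"spin": 0,"jaw": 0.2}
    - {"tx": 0,"ty": 0,"tz": -0.5,"spin": 0,"jaw": 0.2}
    - {"tx": 0,"ty": 0,"tz": 0,"spin": 0,"jaw": 0.2}
    - {"tx": 0,"ty": 0,"tz": 0,"spin": 0,"jaw": 0.2}
  grip_force: 20

```text
time_s: 12.37
tool_pos: [0.4943, 0.3794, 0.1012]
orientation: [2.101, 0.242, -2.1]
force: [0.3, 0.0, -0.6]
width: 0.0075
```

Run:
```python
from h import *
s=st();d=s["tool_pos"][:2]-[.4945,.3785];a=np.radians(13.1);print("along,cross mm",1e3*d@[np.cos(a),np.sin(a)],1e3*d@[-np.sin(a),np.cos(a)],s["torque"].round(3))
```

```text
t 12.3667 tcp [0.4943 0.3794 0.1012] jaw -76.9 w 0.0075 F [ 0.3  0.  -0.6] j6 1.81
along,cross mm 0.049709050567761676 0.9140315472429212 [-0.042  0.025  0.024]
```

Request:
play_rows:
  plan:
    - {"tx": 0,"ty": -0.05,"tz": -0.4,"spin": 0,"jaw": 0.2}
    - {"tx": 0,"ty": 0,"tz": -0.4,"spin": 0,"jaw": 0.2}
    - {"tx": 0,"ty": 0,"tz": -0.3,"spin": 0,"jaw": 0.2}
    - {"tx": 0,"ty": 0,"tz": -0.2,"spin": 0,"jaw": 0.2}
    - {"tx": 0,"ty": 0,"tz": -0.2,"spin": 0,"jaw": 0.2}
    - {"tx": 0,"ty": 0,"tz": -0.2,"spin": 0,"jaw": 0.2}
    - {"tx": 0,"ty": 0,"tz": 0,"spin": 0,"jaw": 0.2}

```text
time_s: 12.95
tool_pos: [0.494, 0.3788, 0.0834]
orientation: [2.099, 0.241, -2.101]
force: [0.1, 0.3, -0.1]
width: 0.0074
```

Request:
play_rows:
  plan:
    - {"tx": 0,"ty": 0,"tz": -0.15,"spin": 0,"jaw": 0.2}
    - {"tx": 0,"ty": 0,"tz": -0.15,"spin": 0,"jaw": 0.2}
    - {"tx": 0,"ty": 0,"tz": -0.15,"spin": 0,"jaw": 0.2}
    - {"tx": 0,"ty": 0,"tz": 0,"spin": 0,"jaw": 0.2}

```text
time_s: 13.28
tool_pos: [0.4944, 0.3792, 0.0798]
orientation: [2.102, 0.243, -2.099]
force: [-1.6, 1.2, 4.0]
width: 0.0077
```

Contact at the upper notch, as expected (about 4 N). I'll keep lowering slowly so the tube pivots in the grip.

Request:
play_rows:
  plan:
    - {"tx": 0,"ty": 0,"tz": -0.1,"spin": 0,"jaw": 0.2}
    - {"tx": 0,"ty": 0,"tz": -0.1,"spin": 0,"jaw": 0.2}
    - {"tx": 0,"ty": 0,"tz": -0.1,"spin": 0,"jaw": 0.2}
    - {"tx": 0,"ty": 0,"tz": 0,"spin": 0,"jaw": 0.2}

```text
time_s: 13.62
tool_pos: [0.4941, 0.3793, 0.0771]
orientation: [2.101, 0.243, -2.099]
force: [-2.2, 2.3, 6.7]
width: 0.0077
```

Request:
play_rows:
  plan:
    - {"tx": 0,"ty": 0,"tz": -0.1,"spin": 0,"jaw": 0.2}
    - {"tx": 0,"ty": 0,"tz": -0.1,"spin": 0,"jaw": 0.2}
    - {"tx": 0,"ty": 0,"tz": -0.1,"spin": 0,"jaw": 0.2}
    - {"tx": 0,"ty": 0,"tz": 0,"spin": 0,"jaw": 0.2}

```text
time_s: 13.95
tool_pos: [0.4936, 0.3792, 0.0739]
orientation: [2.1, 0.243, -2.1]
force: [-4.3, 0.4, 7.2]
width: 0.0079
```

Run:
```python
from h import *
s=st();print(s["torque"].round(3))
```

```text
t 13.95 tcp [0.4936 0.3792 0.0739] jaw -76.9 w 0.0079 F [-4.3  0.4  7.2] j6 1.81
[0.168 0.482 0.097]
```

Request:
play_rows:
  plan:
    - {"tx": 0,"ty": 0,"tz": -0.1,"spin": 0,"jaw": 0.2}
    - {"tx": 0,"ty": 0,"tz": -0.1,"spin": 0,"jaw": 0.2}
    - {"tx": 0,"ty": 0,"tz": -0.1,"spin": 0,"jaw": 0.2}
    - {"tx": 0,"ty": 0,"tz": 0,"spin": 0,"jaw": 0.2}

```text
time_s: 14.28
tool_pos: [0.4933, 0.3791, 0.0708]
orientation: [2.099, 0.242, -2.101]
force: [-5.5, 0.4, 6.7]
width: 0.008
```

Run:
```python
from h import *
s=st();print(s["torque"].round(3))
snap("sd10","side");c,im=snap("w10");h=cv2.cvtColor(im,cv2.COLOR_BGR2HSV)
m=cv2.inRange(h,(10,25,165),(25,70,255));f=crad((.4945,.3785),13.1)
print("pred seated axis px",[proj("",f(x,0,0),c).round(1).tolist() for x in (60,40,20,0)])
for r in range(90,330,15):
    x=np.where(m[r,270:360])[0]+270; print(r,len(x),x.min() if len(x) else 0,x.max() if len(x) else 0,end=' | ')
```

```text
t 14.2833 tcp [0.4933 0.3791 0.0708] jaw -76.9 w 0.008 F [-5.5  0.4  6.7] j6 1.81
[0.102 0.57  0.008]
pred seated axis px [[312.0, 181.8], [312.0, 237.0], [311.9, 283.4], [311.9, 322.8]]
90 0 0 0 | 105 0 0 0 | 120 15 282 296 | 135 14 283 296 | 150 74 274 347 | 165 72 275 346 | 180 86 272 357 | 195 84 276 359 | 210 79 281 359 | 225 81 279 359 | 240 90 270 359 | 255 90 270 359 | 270 57 284 340 | 285 90 270 359 | 300 90 270 359 | 315 30 270 359 |
```

Request:
play_rows:
  plan:
    - {"tx": 0,"ty": 0,"tz": -0.1,"spin": 0,"jaw": 0.2}
    - {"tx": 0,"ty": 0,"tz": -0.05,"spin": 0,"jaw": 0.2}
    - {"tx": 0,"ty": 0,"tz": 0,"spin": 0,"jaw": 0.2}

```text
time_s: 14.63
tool_pos: [0.4933, 0.3791, 0.0693]
orientation: [2.099, 0.242, -2.101]
force: [-5.0, 0.1, 6.8]
width: 0.0076
```

Request:
play_rows:
  plan:
    - {"tx": 0,"ty": 0,"tz": -0.1,"spin": 0,"jaw": 0.2}
    - {"tx": 0,"ty": 0,"tz": 0,"spin": 0,"jaw": 0.2}

```text
time_s: 14.8
tool_pos: [0.4933, 0.3791, 0.0683]
orientation: [2.099, 0.242, -2.101]
force: [-5.5, 0.3, 6.5]
width: 0.0075
```

Request:
play_rows:
  plan:
    - {"tx": 0,"ty": 0,"tz": -0.1,"spin": 0,"jaw": 0.2}
    - {"tx": 0,"ty": 0,"tz": 0,"spin": 0,"jaw": 0.2}

```text
time_s: 14.97
tool_pos: [0.4933, 0.3792, 0.0679]
orientation: [2.099, 0.243, -2.101]
force: [-6.9, -0.2, 9.8]
width: 0.0075
```

Run:
```python
from h import *
s=st();print(s["torque"].round(3))
c,w=snap("w11");cs,sd=snap("sd11","side");cc,sc=snap("sc11","scene")
f=crad((.4945,.3785),13.1)
for n,c in (("side",cs),("scene",cc)): print(n,[proj("",f(x,0,0),c).round(1).tolist() for x in (85,40,0,-40,-85)])
u,v=proj("",f(0,0,0),cs).astype(int);u2,v2=proj("",f(0,0,0),cc).astype(int)
cr=lambda im,u,v:cv2.resize(im[v-37:v+38,u-50:u+50],(400,300),interpolation=cv2.INTER_CUBIC)
cv2.imwrite("pics/m11.png",np.vstack([cv2.resize(w[100:400,160:480],(320,300)),np.zeros((300,320,3),np.uint8)]) if 0 else np.vstack([np.hstack([cr(sd,u,v),cr(sc,u2,v2)]),np.hstack([w[80:380,120:520],np.zeros((300,400,3),np.uint8)])]))
print(u,v,u2,v2)
```

```text
t 14.9667 tcp [0.4933 0.3792 0.0679] jaw -76.9 w 0.0075 F [-6.9 -0.2  9.8] j6 1.81
[ 0.061  0.869 -0.045]
side [[263.7, 317.7], [283.4, 322.7], [300.6, 327.1], [317.8, 331.5], [336.9, 336.4]]
scene [[212.2, 289.2], [229.0, 302.4], [244.3, 314.3], [259.9, 326.4], [277.8, 340.3]]
300 327 244 314
```

The force rises to 9.8 N at the predicted seating height (TCP 0.068), so the lower notch is now loaded too. Releasing slowly.

Request:
play_rows:
  plan:
    - {"tx": 0,"ty": 0,"tz": 0,"spin": 0,"jaw": 0.8}
    - {"tx": 0,"ty": 0,"tz": 0,"spin": 0,"jaw": 1.0}
    - {"tx": 0,"ty": 0,"tz": 0,"spin": 0,"jaw": 1.3}
    - {"tx": 0,"ty": 0,"tz": 0,"spin": 0,"jaw": 1.8}
    - {"tx": 0,"ty": 0,"tz": 0,"spin": 0,"jaw": 2.6}
    - {"tx": 0,"ty": 0,"tz": 0,"spin": 0,"jaw": 3.4}
    - {"tx": 0,"ty": 0,"tz": 0,"spin": 0,"jaw": 3.4}
    - {"tx": 0,"ty": 0,"tz": 0,"spin": 0,"jaw": 3.4}

```text
time_s: 15.78
tool_pos: [0.4941, 0.3788, 0.0667]
orientation: [2.1, 0.241, -2.1]
force: [-0.3, -0.1, 0.1]
width: 0.0339
```

Request:
play_rows:
  plan:
    - {"tx": 0,"ty": 0,"tz": 0.7,"spin": 0,"jaw": 3.4}
    - {"tx": 0,"ty": 0,"tz": 1.5,"spin": 0,"jaw": 3.4}
    - {"tx": 0,"ty": 0,"tz": 2.5,"spin": 0,"jaw": 3.4}
    - {"tx": 0,"ty": 0,"tz": 3,"spin": 0,"jaw": 3.4}
    - {"tx": 0,"ty": 0,"tz": 3,"spin": 0,"jaw": 3.4}
    - {"tx": 0,"ty": 0,"tz": 2,"spin": 0,"jaw": 3.4}
    - {"tx": 0,"ty": 0,"tz": 0,"spin": 0,"jaw": 3.4}
    - {"tx": 0,"ty": 0,"tz": 0,"spin": 0,"jaw": 3.4}

```text
time_s: 16.45
tool_pos: [0.4943, 0.379, 0.1951]
orientation: [2.103, 0.243, -2.098]
force: [-0.7, 0.6, -1.0]
width: 0.0341
```

Run:
```python
from h import *
s=st()
c,w=snap("w12");cs,sd=snap("sd12","side");cc,sc=snap("sc12","scene")
f=crad((.4945,.3785),13.1)
for n,c in (("side",cs),("scene",cc),("wrist",c)): print(n,[proj("",f(x,0,0),c).round(1).tolist() for x in (85,60,40,0,-40,-60,-85)])
cr=lambda im,u,v:cv2.resize(im[v-37:v+38,u-50:u+50],(400,300),interpolation=cv2.INTER_CUBIC)
cv2.imwrite("pics/m12.png",np.hstack([np.vstack([cr(sd,300,327),cr(sc,244,314)]),cv2.copyMakeBorder(w[0:480,120:520],0,120,0,0,0)]))
```

```text
t 16.45 tcp [0.4943 0.379  0.1951] jaw -76.9 w 0.0341 F [-0.7  0.6 -1. ] j6 1.81
side [[263.7, 317.7], [274.7, 320.5], [283.4, 322.7], [300.6, 327.1], [317.8, 331.5], [326.3, 333.7], [336.9, 336.4]]
scene [[212.2, 289.2], [221.5, 296.5], [229.0, 302.4], [244.3, 314.3], [259.9, 326.4], [267.8, 332.6], [277.8, 340.3]]
wrist [[311.6, 109.9], [311.7, 152.2], [311.7, 182.6], [311.7, 235.7], [311.7, 280.6], [311.7, 300.6], [311.8, 323.5]]
```

View pics/m12.png

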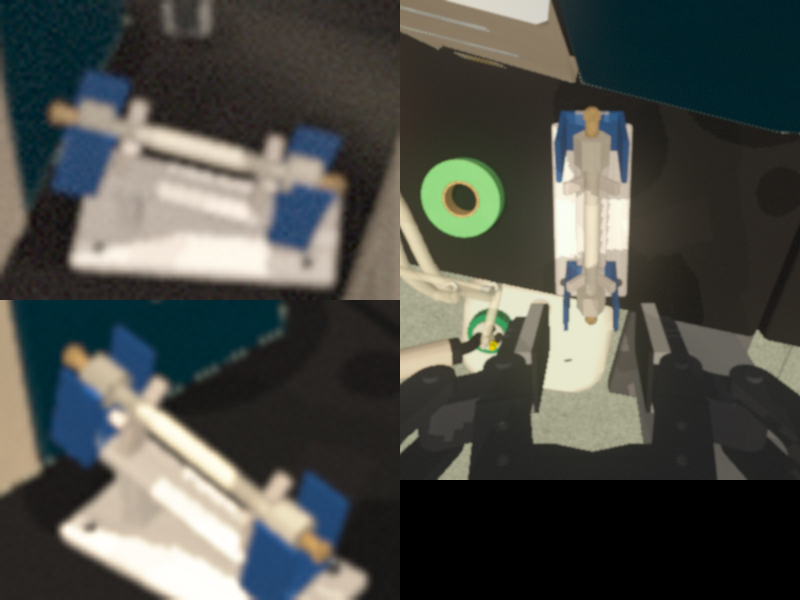

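The column lies sloped in both notches, with a nut between the guards at each end. Its tips are at side pixels (263.7,318) and (335.8,335.8), against seated predictions of (263.7,317.7) and (336.9,336.4). In the wrist view the tip rows are 107 and 322, predicted 110 and 323.5. The gripper is clear above, so I'm handing in.

```bash
python3 -c "
from h import *
print(bot.job_done());st()"
```

```text
the job is handed in; nothing more can be done
None
the job is handed in; nothing more can be done
```

The column is on the sloping rest, seated in both V-notches with an end nut between the blue guards at each end. I handed the job in at about 16.5 s of the 64 s allowed; no verdict was reported.

**What I did:** I took the column from the block by its free nut. The first grip sat too high on the nut, so I opened and gripped again lower. I lifted it out, laid it flat between the block and the rest, and let go. Then I took it by the middle of its tube and lowered it onto the upper notch at the lightest grip. It pivoted until the lower notch took load as well, with about 10 N at most on the wrist, and I opened the fingers slowly.

**Last checks:**
- **Seating:** the column's ends were within 1–3 pixels of where a seated column should appear, in the side and wrist views, so about 1–2 mm.
- **Gripper:** it was open and about 13 cm above its release height, with only about 1 N reading on the wrist.
- **Other objects:** the arm's planned path kept clear of the jar, timer, tape roll and bottle. I did not measure their final positions.
- **Flat on the worktop:** I checked this by wrist picture, not by reading the contact forces.
- **Finger opening:** it read about 2 mm under the tube's diameter and 5 mm under the nut's 22 mm width, but both grips held.

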